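Lengthen the stand's shorter leg by one hole

ROBOT

A 6-joint arm with a two-finger parallel gripper is mounted at the origin on a cart in front of the work surface, level with it; the furniture and walls round the work are solid. World frame = base frame: x ahead of the robot, y to its left, z up, the work surface at z = 0. Lengths are in mm, angles in rad, forces in N, time in s.
With the tool pointing down it reaches from about 250 to 775 mm from the base axis. Payload 4 kg.
Tool frame: the origin (TCP) lies midway between the tips of the shut fingers; the grasp point (between the pads) lies 19 mm behind it; z points along the fingers, y is the line along which they close (so a half turn about z gives the same grasp; the last joint's range is limited). The gripper opens to 94 mm and grips with 3 to 60 N. Pads are 16 mm wide; open, the fingers measure 119 mm over their backs; the gripper's body (75 mm by 177 mm) begins 78 mm behind the grasp point.
Start: joints at [1.129, 0.087, 1.371, -0, 1.684, -0.103], TCP at [182.807, 518.754, 168.906] pointing down, gripper open.
Joint ranges: [-3.1, 3.1], [-0.76, 2.03], [0.27, 2.55], [-1.08, 4.22], [0.17, 2.65], [-2.57, 2.57]. Speed limits (rad/s): [2.79, 2.79, 3.14, 3.14, 3.14, 3.14].

INTERFACE

Orientations are given as a unit quaternion [x, y, z, w].
In Python, from rig import manip, set_gripper, planner, readout, vision, workorder gives the robot as it stands. The module is installed in compiled form; this text tells all that it offers. Calls block until the motion is done:
- manip.move_ptp(position, orientation): joint-space move of the TCP to a pose.
- manip.line_to(position, feed=150, ori=None, until_force=None): straight line of the TCP; ori=None keeps the orientation; feed is the mean speed in mm/s. With until_force (N) it stops when the force on the tool has changed by that much, and returns True; else False.
- manip.set_joints(angles): joint-space move.
- set_gripper(opening, grip_force=None): opening from 0.0 (shut) to 1.0 (fully open); grip_force is the grip in N (None keeps the last); returns when the fingers have stopped.
- manip.pause(seconds).
- planner.inverse_kinematics(position, orientation): joint angles nearest the present ones, or None.
- readout.get_obs(): the state.
- vision.get_image(name): name is "scene" or "top" or "wrist"; returns a dict with "pixels" (480x640x3 uint8, blue, green, red), "K" (3x3 intrinsics, pixels), "view" (4x4, takes a point from world to camera coordinates). Camera axes: x right, y down, z forward; pixel columns grow to the right and rows downward; lengths in mm; the calibration is good to about 2 mm. A picture is of the moment at which its call begins. There is no depth.
A pose or a line that the arm cannot do raises manip.PlanningError and nothing moves.
- workorder.job_done(): hands the job in; it is judged then, once.
The state is a dict: "time": time; "joint_positions": joint angles; "dq": joint speeds; "joint_efforts": joint torques, N m; "tcp_pos": TCP position; "ee_rot": TCP orientation; "force": force on the tool from outside, world axes, zero at the start; "wrist_torque": the same for the moment, N m; "gripper_width": opening from 0.0 (shut) to 1.0 (fully open); "gripper_force": force on a finger pad.
Only numpy, scipy, OpenCV 4.12 (cv2) and the standard library are available. Lean on these libraries where they do the work, as an engineer would, in place of code of your own. Each camera call takes 0.05 s, during which the arm holds its last target. There are 200 camera calls.

TASK

Two telescoping legs of a stand lie in cradles on the table and one is set a hole shorter than the other. Press the shorter leg's snap button flush and slide its inner tube out to the next hole until the button springs fully up there, so that both legs are equally long; never push with more than 25 N, and do not run past the hole. Leave the longer leg's setting, the forceps, the petri dish and the dropper bottle as they are, and let go at the end.

Things in the scene. Friction and masses are not known exactly. Their poses are not given: they have to be found in the camera images.
- short_cradle: fixed grey cradle (120 x 70 mm) under the shorter leg. Origin on the table under the middle hole as drawn; +x along the leg to its foot (the way it gets longer), z up. The leg, a 28 mm square aluminium sleeve with a 22.6 mm steel inner tube, is clamped up to 10 mm to or fro along x of the drawn place, so true holes, button and flange lie up to 10 mm off the three points below: feel or look.
- short_hole (a point): drawn place (real one up to 10 mm off along the leg) of the sleeve's middle hole, in its level upper face, 42 mm above the table. Three 13 mm round holes, 25 mm apart; the sleeve ends (mouth) 38 mm from the middle one on the foot side. The 10 mm domed steel snap button of the inner tube stands 5.5 mm out of this hole; while up it locks the tube both ways, with up to 2 mm play either way.
- next_hole (a point): drawn place (10 mm off at most, likewise) of the next hole, 25 mm nearer the foot: the goal. The button springs up here by itself if nothing covers the hole, and then stops the tube (2 mm play either way). Fingers still pressing on the sleeve over this hole would keep the button down and let the tube run past, so lift them 7 mm or more clear once the button is trapped.
- flange_face (a point): drawn place (10 mm off at most, likewise) on the sleeve-side face of the black upright thumb flange of the inner tube, 11 mm above the sleeve's top: flange 8 mm thick, 40 mm wide, its top 22 mm above the sleeve's top. It moves with the button (not this point): this face is always 41 mm footward of the button's centre, so one finger can hold the button down while the other pushes the flange.
- short_tube (a joint): inner tube of the shorter leg with button, flange and rubber foot (34 mm across, its end 65 mm beyond the flange's face), m outward: 0 = button centred in the middle hole, 0.025 = in the next one, above 0.030 = run past. With the button trapped it slides against about 3 to 4 N. Any push above 25 N counts as damage.
- short_button (a joint): snap button of the shorter leg, m pressed: 0 fully up (5.5 mm proud), 0.0055 flush, about 0.006 under the wall. Spring 2.5 N at first, 5 N flush. Held flush (finger down on the sleeve), a further 6 to 15 N outward on the flange wedges it under the hole's rim; once the tube has gone 7 mm or more it stays trapped there without a finger, until the next hole.
- long_cradle: fixed grey cradle of the longer leg, built, placed and described like the other, but its button already stands in the outermost hole (x = 25 mm) and its flange's face is at x = 66 mm. This leg is the pattern and must stay as it is.
- long_tube (a joint): inner tube of the longer leg, same scale; stands at about 0.025
- long_button (a joint): snap button of the longer leg, same scale; stays up at 0
- forceps: steel forceps, 14 x 121 x 9 mm, lying loose between the legs; origin at the centre of its underside, y along it; bystander
- petri: petri dish, 61 mm across, 14 mm high, loose; origin at the centre of its underside; bystander
- dropper: amber dropper bottle, 28 mm across, 84 mm high, standing loose; origin at the centre of its underside; bystander

How it is judged (in metres and radians):
On the way, in this order (a step that is already met when the one before it is completed fails the run):
1. the shorter leg's button is pressed flush (value of joint short_button above 0.0042 m), for 0.05 s.
2. its tube has left the middle hole, the button trapped under the wall (value of joint short_button above 0.0042 m and value of joint short_tube above 0.009 m), for 0.05 s.
At the end, for the whole second after the job is handed in: the shorter leg's tube stands at 25 mm within 3 mm, at rest, its button fully up (within 1 mm) in the outermost hole; the longer leg's tube is still at 25 mm within 3 mm with its button up (value of joint short_tube between 0.022 and 0.028 m and value of joint each of short_button, long_button below 0.001 m and velocity of joint short_tube between -0.003 and 0.003 m/s and value of joint long_tube between 0.022 and 0.028 m); the robot touches nothing.
It fails at once if the fingers or the arm push on anything with more than 25 N (contact force between any of the fingers, the arm and anything else above 25 N).
It fails at once if the shorter leg's tube runs past the next hole (value of joint short_tube above 0.03 m).
It fails at once if the longer leg's tube is let out of its hole (not (value of joint long_tube between 0.021 and 0.029 m)).
It fails at once if the forceps, petri dish or dropper bottle is shifted by more than 15 mm (distance of any of forceps, petri, dropper from where it was at the start of the episode above 0.015 m).
It also fails if it takes over 35 s, if anything falls off the work surface, if the arm or the gripper's body presses on something with over 40 N, if the wrist force passes 120 N, or if a joint passes its speed limit or range.

## Working session

There is one attempt and no reset: what is moved stays moved. The work goes in short steps, each a Python script; the robot and the scene stay as the last script left them, time stands still between calls to the robot, and variables do not carry over. Pictures are saved under pics/ and viewed, at most 10 in all, crops included, and the job is handed in when it is done.

```bash
mkdir -p pics; python3 - <<'E'
from rig import vision,readout
import cv2,numpy as np
for n in("scene","top"):
    d=vision.get_image(n);cv2.imwrite(f"pics/{n}0.png",d["pixels"]);np.savez(f"{n}0.npz",**d)
    print(n,d["K"].round(1).tolist(),d["view"].round(3).tolist())
o=readout.get_obs();print(o["time"],o["ee_rot"],o["force"],o["gripper_width"])
E
```

```text
scene [[442.6, 0.0, 317.2], [0.0, 442.6, 240.7], [0.0, 0.0, 1.0]] [[0.437, -0.899, 0.003, -326.726], [-0.526, -0.258, -0.81, 331.101], [0.729, 0.353, -0.586, 680.558], [0.0, 0.0, 0.0, 1.0]]
top [[561.2, 0.0, 311.9], [0.0, 561.2, 246.2], [0.0, 0.0, 1.0]] [[-0.025, -1.0, 0.001, -83.354], [-0.998, 0.025, -0.055, 550.309], [0.055, -0.002, -0.998, 1357.138], [0.0, 0.0, 0.0, 1.0]]
0.1 [ 1.68590719e-01  9.85685645e-01 -9.56650523e-04 -2.54031950e-04] [-0.59050019 -0.38873467  0.58090988] 1.0013344590364444
```

View pics/top0.png

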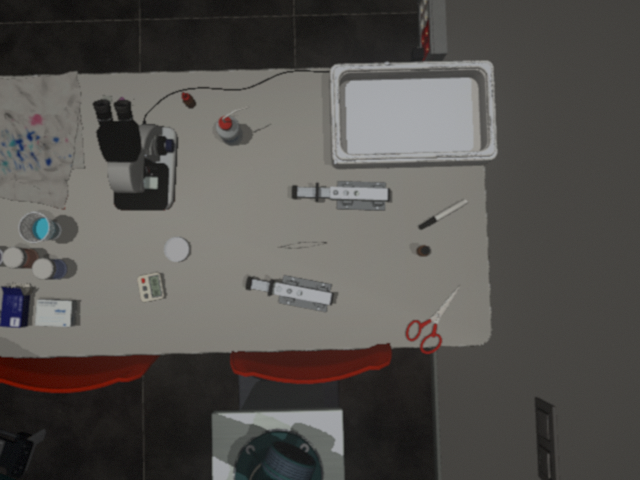

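View pics/scene0.png

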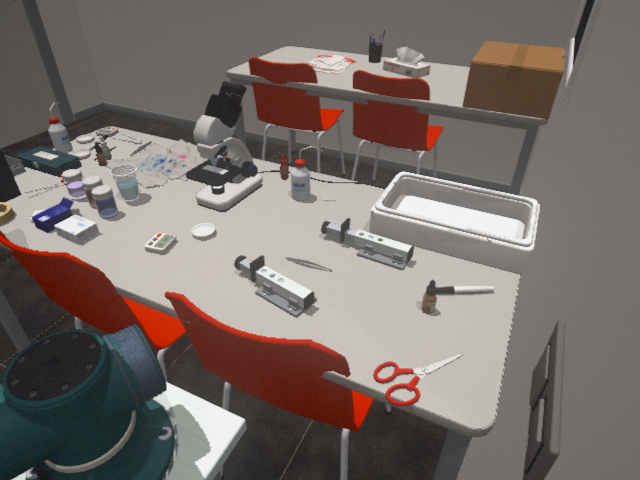

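```bash
python3 - <<'E'
import cv2,numpy as np
t=cv2.imread("pics/top0.png");s=cv2.imread("pics/scene0.png")
a=cv2.resize(t[170:220,280:400],(780,325),interpolation=cv2.INTER_CUBIC)
b=cv2.resize(t[268:312,240:345],(682,286),interpolation=cv2.INTER_CUBIC);b=cv2.copyMakeBorder(b,0,0,0,98,0)
b=b[:275]
cv2.imwrite("pics/crop1.png",np.vstack([a,b]))
E
```

```text
(no output)
```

View pics/crop1.png

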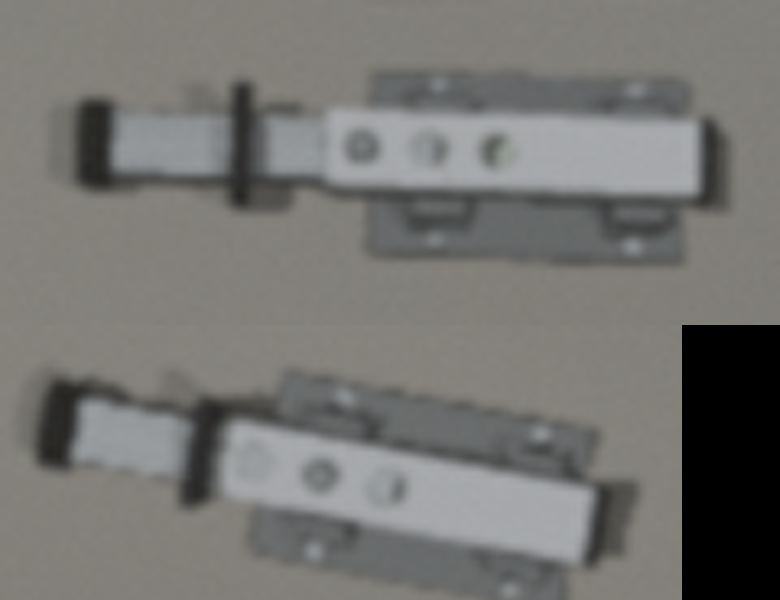

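```bash
cat > h.py <<'E'
import numpy as np,cv2
from scipy.spatial.transform import Rotation as R
def cast(d,uv,z):
    K,V=d["K"],d["view"];r=V[:3,:3].T@np.linalg.inv(K)@[*uv,1];c=-V[:3,:3].T@V[:3,3]
    return c+r*(z-c[2])/r[2]
def proj(d,p):
    q=d["K"]@(d["view"]@[*p,1])[:3];return q[:2]/q[2]
def quat(dr):
    y=np.array([*dr[:2],0])/np.hypot(*dr[:2]);z=np.array([0,0,-1.]);return R.from_matrix(np.c_[np.cross(y,z),y,z]).as_quat()
E
python3 - <<'E'
from h import *
from rig import *
d=dict(np.load("top0.npz"))
P=[cast(d,(240+u/6.495-.4,268+(v-325)/6.5-.4),z) for u,v,z in((254,462,42),(321,475,44),(386,487,42))]
print(np.array(P).round(1),np.linalg.norm(P[0]-P[2]))
dr=P[0]-P[2];dr/=np.linalg.norm(dr);m=(P[0]+P[1]+P[2])/3
q=quat(dr);print(dr,q)
set_gripper(0.237)
manip.move_ptp([*(m+5*dr)[:2],190],q)
w=vision.get_image("wrist");np.savez("w1.npz",**w);cv2.imwrite("pics/w1.png",w["pixels"])
print(readout.get_obs()["time"],readout.get_obs()["tcp_pos"],readout.get_obs()["gripper_width"],[proj(w,p) for p in P])
E
```

```text
[[447.1 -15.4  42. ]
 [441.8 -40.   44. ]
 [436.7 -63.7  42. ]] 49.386577853327765
[0.21033614 0.97762913 0.        ] [0.10576122 0.99439155 0.         0.        ]
3.5167 [443.05718353 -34.09490098 189.97236202] 0.2404559134524439 [array([341.56798361, 209.16652214]), array([315.49667458, 209.50023568]), array([290.44562128, 209.09465121])]
```

View pics/w1.png

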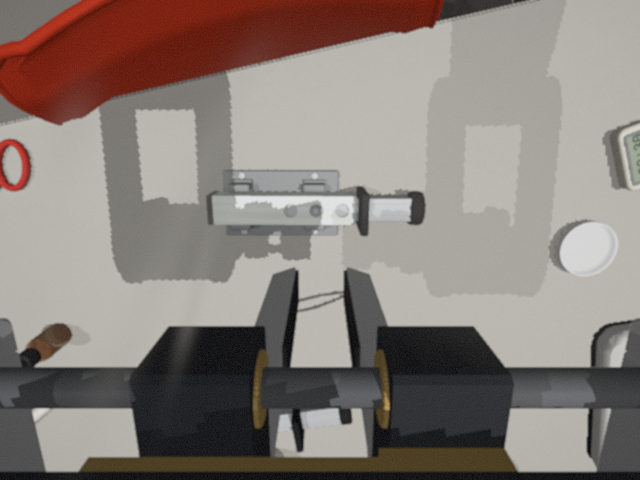

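```bash
python3 - <<'E'
from h import *
from rig import *
w=dict(np.load("w1.npz"));dr=np.array([0.21033614,0.97762913,0])
b=np.array([441.9,-39.7,0])
np.save("b.npy",b)
manip.move_ptp([*(b+12.5*dr)[:2],80],quat(dr))
manip.line_to([*(b+12.5*dr)[:2],52],feed=60)
f0=readout.get_obs()["force"]
hit=manip.line_to([*(b+26*dr)[:2],52],feed=10,until_force=2.5)
o=readout.get_obs();print(hit,o["time"],(o["tcp_pos"]-b)@dr,o["tcp_pos"],(o["force"]-f0).round(2),o["gripper_width"])
w=vision.get_image("wrist");np.savez("w2.npz",**w);cv2.imwrite("pics/w2.png",cv2.resize(w["pixels"][200:440,160:480],(800,600)))
E
```

```text
False 6.15 25.97639178728208 [447.36143772 -14.30422026  52.00760916] [-1.43  1.26  0.62] 0.23854121958969313
```

View pics/w2.png

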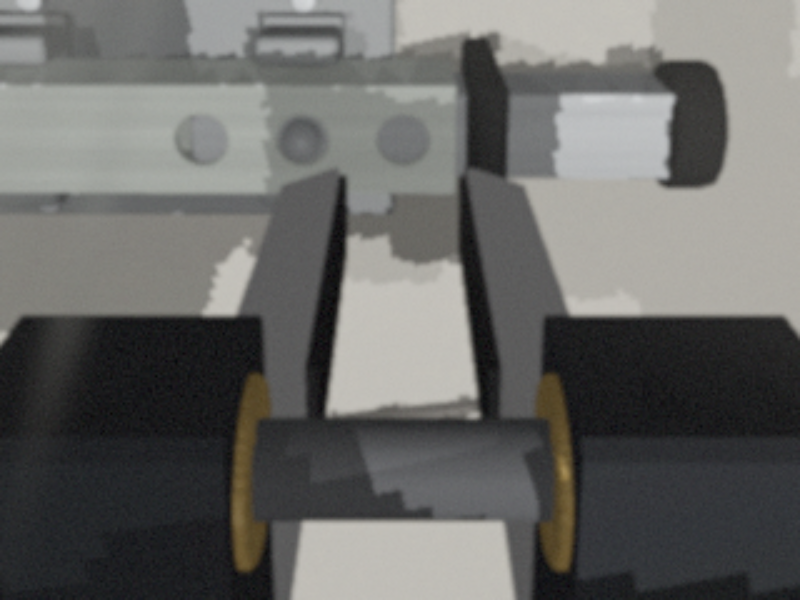

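```bash
python3 - <<'E'
from h import *
w=dict(np.load("w2.npz"));dr=np.array([0.21033614,0.97762913,0]);n=np.array([.97762913,-.21033614,0]);b=np.load("b.npy")
t=np.array([447.36,-14.3,52.])
c=lambda p:((proj(w,p)-[160,200])*2.5).round(0)
print("tcp",c(t))
for l in(-8,0,8):
  for s in(-24,-11.3,11.3,24): print(l,s,c(t+l*n+s*dr))
print("btn",c(b+[0,0,47]), "holes",c(b+25*dr+[0,0,42]))
V=w["view"];cam=-V[:3,:3].T@V[:3,3];print("cam",cam,V[2,:3], "cam rel", (cam-t)@n,(cam-t)@dr)
for uv in((304,138),(403,140),(201,138)):
  for z in(42,47): p=cast(w,np.array(uv)/2.5+[160,200],z);print(uv,z,p.round(1),((p-b)@dr).round(1),((p-b)@n).round(1))
for uv in((343,178),(285,185),(465,172),(525,185)):
  p=cast(w,np.array(uv)/2.5+[160,200],52);print(uv,((p-t)@dr).round(1),((p-t)@n).round(1))
E
```

```text
tcp [406. 149.]
-8 -24 [304. 117.]
-8 -11.3 [358. 117.]
-8 11.3 [454. 117.]
-8 24 [508. 117.]
0 -24 [305. 149.]
0 -11.3 [359. 149.]
0 11.3 [454. 149.]
0 24 [507. 149.]
8 -24 [306. 180.]
8 -11.3 [359. 180.]
8 11.3 [453. 180.]
8 24 [506. 180.]
btn [299. 142.] holes [402. 135.]
cam [3.73868648e+02 3.22057966e-01 2.67474293e+02] [ 0.25496192 -0.05432701 -0.96542374] cam rel -74.92283423256356 -1.162937598451594
(304, 138) 42 [442.7 -39.1  42. ] 0.7 0.7
(304, 138) 47 [441.2 -38.3  47. ] 1.2 -1.0
(403, 140) 42 [448.4 -15.3  42. ] 25.2 1.2
(403, 140) 47 [446.7 -14.9  47. ] 25.2 -0.5
(201, 138) 42 [437.3 -64.1  42. ] -24.8 0.7
(201, 138) 47 [435.9 -62.6  47. ] -23.7 -1.0
(343, 178) -15.1 7.4
(285, 185) -29.1 9.2
(465, 172) 14.1 5.9
(525, 185) 28.5 9.2
```

```bash
python3 - <<'E'
from h import *
from rig import *
o=readout.get_obs();t=o["tcp_pos"];dr=np.array([0.21033614,0.97762913,0])
s=vision.get_image("scene");np.savez("s2.npz",**s)
u,v=proj(s,t).astype(int);print(u,v)
x0,y0=u-60,v-55
print("tcp",((proj(s,t)-[x0,y0])*6.6).round(),"B tip",((proj(s,t+17*dr)-[x0,y0])*6.6).round(),"B 40 up",((proj(s,t+17*dr+[0,0,40])-[x0,y0])*6.6).round())
cv2.imwrite("pics/s2.png",cv2.resize(s["pixels"][y0:y0+90,x0:x0+120],(792,594),interpolation=cv2.INTER_CUBIC))
E
```

```text
263 266
tcp [399. 369.] B tip [362. 349.] B 40 up [353. 254.]
```

View pics/s2.png

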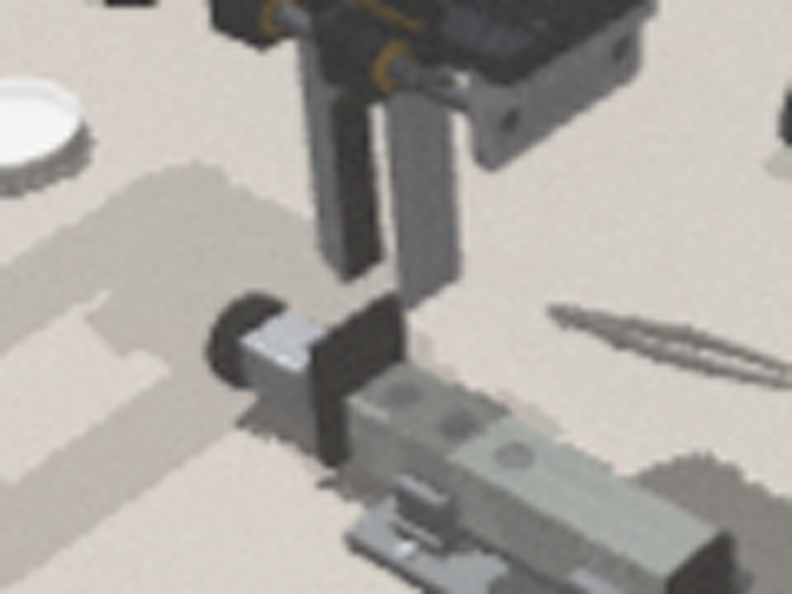

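```bash
python3 - <<'E'
from h import *
s=dict(np.load("s2.npz"));w=dict(np.load("w2.npz"));t=np.array([447.36,-14.3,52.]);dr=np.array([0.21033614,0.97762913,0]);n=np.array([.97762913,-.21033614,0])
for a,b in(((345,278),(465,172)),((403,310),(285,185))):
  x=np.array(a)/6.6+[203,211];y=np.array(b)/2.5+[160,200]
  X=cv2.triangulatePoints(s["K"]@s["view"][:3],w["K"]@w["view"][:3],x.reshape(2,1),y.reshape(2,1)).ravel();X=X[:3]/X[3]
  print(X,(X-t)@dr,(X-t)@n,X[2]-52, proj(s,X)-x,proj(w,X)-y)
E
```

```text
[441.12895366  -1.12847426  90.12645559] 11.566253015472439 -8.862100295033976 38.12645559219365 [ 0.14135784 -0.07036194] [ 0.43573216 -0.81488579]
[430.74674916 -32.68406678  97.11220301] -21.467166270374733 -12.37476432315634 45.11220301312612 [ 1.2297249  -0.81534422] [ 3.46410593 -7.84930812]
```

```bash
python3 - <<'E'
from h import *
from rig import *
dr=np.array([0.21033614,0.97762913,0]);b=np.load("b.npy")
p=lambda s,z:[*(b+s*dr)[:2],z]
manip.line_to(p(4.9,52),feed=60)
manip.line_to(p(4.9,18),feed=50)
hit=manip.line_to(p(4.9,-2),feed=10,until_force=2.5)
o=readout.get_obs();z=o["tcp_pos"][2];print(hit,z,o["force"].round(2),o["time"])
if hit:
    manip.line_to(p(4.9,z+9),feed=40)
    f0=readout.get_obs()["force"]
    hit=manip.line_to(p(24,z+9),feed=8,until_force=2.5)
    o=readout.get_obs();print(hit,(o["tcp_pos"]-b)@dr,o["tcp_pos"],(o["force"]-f0).round(2),f0.round(2),o["gripper_width"],o["time"])
E
```

```text
True 5.678616785841514 [-0.84 -0.02  3.88] 8.8
True 18.776785550138456 [445.34870142 -21.23553484  14.16100858] [ 0.08 -0.97 -0.01] [0.48 0.98 0.04] 0.2384427542791934 10.85
```

```bash
python3 - <<'E'
from h import *
from rig import *
dr=np.array([0.21033614,0.97762913,0]);b=np.load("b.npy")
p=lambda s,z:[*(b+s*dr)[:2],z]
s0=18.6
manip.line_to(p(s0-.5,14.7),feed=20)
hit=manip.line_to(p(s0-.5,4.0),feed=8,until_force=8)
o=readout.get_obs();z=o["tcp_pos"][2];print(hit,z,o["force"].round(2),o["time"])
if hit and z<6.8:
    manip.pause(.15)
    f0=readout.get_obs()["force"];print(f0.round(2))
    hit=manip.line_to(p(s0+10,z),feed=5,until_force=20)
    o=readout.get_obs();print(hit,(o["tcp_pos"]-b)@dr,o["tcp_pos"],o["force"].round(2),o["gripper_width"],o["time"])
E
```

```text
True 5.8468489646613735 [-0.7   0.71  3.45] 12.2083
[-0.22  0.7   4.11]
False 22.616925583724978 [446.82085129 -17.62425363   5.90915904] [ -3.62 -15.48   5.68] 0.23493060754487263 14.5583
```

```bash
python3 - <<'E'
from h import *
from rig import *
dr=np.array([0.21033614,0.97762913,0]);b=np.load("b.npy")
for i in range(3):
    o=readout.get_obs();print(o["time"],(o["tcp_pos"]-b)@dr,o["tcp_pos"][2],o["force"].round(2),o["wrist_torque"].round(2),o["gripper_width"],o["gripper_force"]);manip.pause(.05)
E
```

```text
14.5583 22.616925583724978 5.9091590350050165 [ -3.62 -15.48   5.68] [-2.64  0.59 -0.01] 0.23493060754487263 8.108832161371424
14.6083 22.60121195247365 5.921206436374588 [ -3.43 -15.21   5.58] [-2.71  0.58 -0.01] 0.23342388515648949 8.106583173272952
14.6583 22.61155230660186 5.908993922160468 [ -3.94 -15.17   5.81] [-2.67  0.56  0.03] 0.23039556452079565 8.104538120258553
```

```bash
python3 - <<'E'
from h import *
from rig import *
dr=np.array([0.21033614,0.97762913,0]);b=np.load("b.npy")
p=lambda s,z:[*(b+s*dr)[:2],z]
def show(h=None):
    o=readout.get_obs();print(h,round(o["time"],2),((o["tcp_pos"]-b)@dr).round(2),o["tcp_pos"][2].round(2),o["force"].round(2),o["gripper_width"].round(4))
manip.line_to(p(21,5.8),feed=20);show()
set_gripper(0.2385,grip_force=50);show()
h=manip.line_to(p(21,2.5),feed=6,until_force=7);show(h);manip.pause(.1);show()
z=readout.get_obs()["tcp_pos"][2]
h=manip.line_to(p(29,z-1.),feed=8,until_force=19);show(h)
E
```

```text
Traceback (most recent call last):
AttributeError: 'float' object has no attribute 'round'
```

```bash
cat >> h.py <<'E'
from rig import *
dr=np.array([0.21033614,0.97762913,0]);b=np.load("b.npy")
p=lambda s,z:[*(b+s*dr)[:2],z]
def show(h=None):
    o=readout.get_obs();t=np.array(o["tcp_pos"]);print(h,"t%.2f s%.2f z%.2f"%(o["time"],(t-b)@dr,t[2]),np.round(o["force"],2),"w%.4f"%o["gripper_width"])
E
python3 - <<'E'
from h import *
show()
set_gripper(0.2385,grip_force=50);show()
h=manip.line_to(p(21,2.5),feed=6,until_force=7);show(h);manip.pause(.1);show()
z=readout.get_obs()["tcp_pos"][2]
h=manip.line_to(p(29,z-1.),feed=8,until_force=19);show(h)
E
```

```text
None t15.24 s21.72 z5.71 [1.38 0.72 2.69] w0.2326
None t15.46 s21.46 z5.74 [1.48 1.22 2.57] w0.2375
True t15.77 s21.47 z5.72 [-1.68 -0.58  3.33] w0.2392
None t15.87 s21.48 z5.69 [-0.49 -0.84  2.38] w0.2392
False t16.91 s22.71 z5.88 [ -6.09 -16.04   8.59] w0.2346
```

```bash
python3 - <<'E'
from h import *
show()
w=vision.get_image("wrist");s=vision.get_image("scene");np.savez("w3.npz",**w);np.savez("s3.npz",**s)
a=cv2.resize(w["pixels"][190:290,233:367],(800,600),interpolation=cv2.INTER_CUBIC)[:,:]
c=cv2.resize(s["pixels"][225:300,215:315],(800,600),interpolation=cv2.INTER_CUBIC)
a=cv2.resize(a,(400,300),interpolation=cv2.INTER_AREA);
cv2.imwrite("pics/s3.png",cv2.hconcat([a,cv2.resize(c,(400,300),interpolation=cv2.INTER_AREA)]))
E
```

```text
None t16.91 s22.71 z5.88 [ -6.09 -16.04   8.59] w0.2346
```

View pics/s3.png

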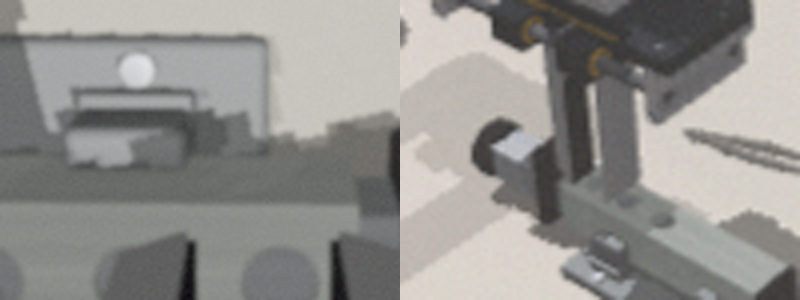

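```bash
python3 - <<'E'
from h import *
for s in(29.4,29.8,30.2,30.6):
    manip.line_to(p(s,4.8),feed=4);manip.pause(.15);show()
    o=readout.get_obs()
    if (np.array(o["tcp_pos"])-b)@dr>24.5 or np.linalg.norm(o["force"][:2])>20.8:break
E
```

```text
None t17.41 s22.80 z5.87 [ -6.51 -15.78   9.09] w0.2369
None t17.81 s22.89 z5.90 [ -6.72 -16.55   8.56] w0.2336
None t18.21 s22.97 z5.93 [ -7.48 -17.58   8.84] w0.2374
None t18.61 s22.99 z5.94 [ -7.05 -17.75   9.04] w0.2356
```

```bash
python3 - <<'E'
from h import *
o=readout.get_obs()
M=R.from_quat(o["ee_rot"]).as_matrix();print(M.round(4).tolist(),np.degrees(M[:,1]@[0,0,1]),"deg up of y axis", M[:,1]@dr, M[:,1]@[.9776,-.2103,0])
manip.line_to(p(19,6),feed=30);show();manip.pause(.1)
o=readout.get_obs();M=R.from_quat(o["ee_rot"]).as_matrix();print(np.degrees(M[:,1]@[0,0,1]));show()
E
```

```text
[[-0.9775, 0.2108, -0.004], [0.2108, 0.9774, -0.0138], [0.001, -0.0143, -0.9999]] -0.822063066606929 deg up of y axis 0.9998969545062594 0.0005101010237903902
None t19.15 s19.58 z6.03 [1.81 1.94 1.81] w0.2386
0.07130363923410984
None t19.25 s19.55 z6.01 [2.96 1.74 0.48] w0.2346
```

```bash
python3 - <<'E'
from h import *
n=np.array([dr[1],-dr[0],0])
q=(R.from_rotvec(n*np.radians(1.6))*R.from_quat(quat(dr))).as_quat()
manip.line_to(p(18.5,13.5),feed=40)
set_gripper(0.265,grip_force=50)
manip.line_to(p(20.6,13.5),feed=30,ori=q);show()
manip.line_to(p(20.6,4.9),feed=12);manip.pause(.1);show()
for s in(24,27,28,28.6,29.2,29.8):
    manip.line_to(p(s,4.9),feed=8);manip.pause(.1);show()
    o=readout.get_obs()
    if (np.array(o["tcp_pos"])-b)@dr>24.8 or np.linalg.norm(o["force"][:2])>20.5:break
M=R.from_quat(o["ee_rot"]).as_matrix();print(np.degrees(M[2,1]))
E
```

```text
None t20.12 s20.44 z13.39 [ 0.37 -0.72 -0.51] w0.2656
None t21.08 s20.43 z6.00 [-0.93 -2.08  8.73] w0.2616
None t21.76 s22.78 z6.03 [-3.29 -4.63  7.49] w0.2695
None t22.38 s24.77 z6.01 [-3.28 -6.39  6.68] w0.2618
None t22.76 s25.67 z5.99 [-2.44 -6.33  7.28] w0.2651
1.3297846415306749
```

```bash
python3 - <<'E'
from h import *
manip.line_to(p(33.5,4.9),feed=10);manip.pause(.1);show()
o=readout.get_obs();s=(np.array(o["tcp_pos"])-b)@dr
if s>29.5 and np.linalg.norm(o["force"][:2])<14:
    manip.line_to(p(s-.3,15.2),feed=30);show()
    manip.line_to(p(s+8,15.2),feed=15);manip.pause(.05);show()
    w=vision.get_image("wrist");np.savez("w4.npz",**w);t=vision.get_image("top")
    a=w["pixels"][190:310,220:440];cv2.imwrite("pics/w4.png",cv2.resize(a,(792,432),interpolation=cv2.INTER_CUBIC))
E
```

```text
None t23.56 s30.84 z5.98 [-3.97 -6.98  6.83] w0.2629
None t24.07 s31.04 z15.25 [-0.96  0.19 -0.4 ] w0.2630
None t24.82 s39.49 z15.16 [ 0.37 -0.77 -0.03] w0.2654
```

View pics/w4.png

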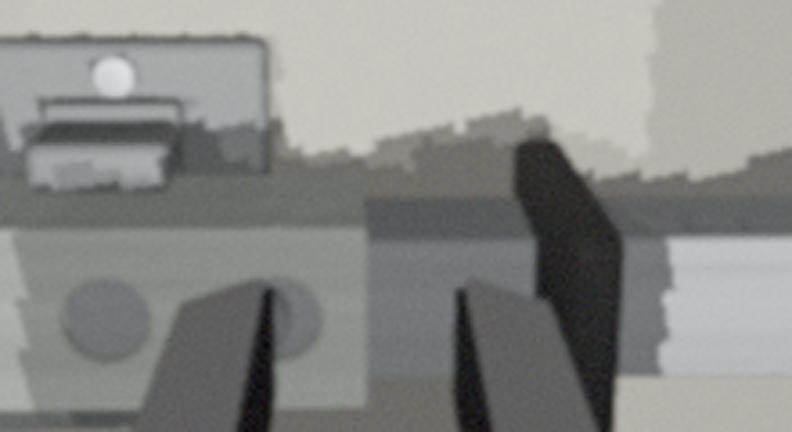

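```bash
python3 - <<'E'
from h import *
for s in np.arange(40.5,52,1.):
    manip.line_to(p(s,15.2),feed=8);show()
    o=readout.get_obs();a=(np.array(o["tcp_pos"])-b)@dr
    if np.linalg.norm(o["force"][:2])>8 or s-a>2.2: break
E
```

```text
None t25.27 s40.58 z15.21 [-0.66 -0.17 -0.94] w0.2620
None t25.55 s41.54 z15.22 [-0.43 -0.03 -0.65] w0.2649
None t25.82 s42.08 z15.23 [-0.5  -0.85  0.41] w0.2663
None t26.10 s43.25 z15.18 [-0.6  -3.11  0.89] w0.2635
None t26.38 s44.54 z15.21 [-0.63 -2.68 -0.09] w0.2632
None t26.65 s45.51 z15.19 [-1.   -2.38  0.61] w0.2624
None t26.93 s45.87 z15.21 [-1.35 -5.02 -0.53] w0.2680
None t27.20 s46.16 z15.23 [-1.   -6.84  0.71] w0.2679
None t27.48 s46.35 z15.24 [-2.43 -8.77  1.86] w0.2648
```

```bash
python3 - <<'E'
from h import *
manip.line_to(p(41,15.2),feed=40)
manip.line_to(p(41,70),feed=80)
manip.line_to(p(25,150),feed=120);show()
t=vision.get_image("top");w=vision.get_image("wrist")
a=cv2.resize(w["pixels"][160:260,240:440],(800,400),interpolation=cv2.INTER_CUBIC)
u,v=proj(w,[*b[:2],42]).astype(int);print(u,v)
a=cv2.resize(w["pixels"][v-45:v+45,u-80:u+120],(800,360),interpolation=cv2.INTER_CUBIC)
cv2.imwrite("pics/w5.png",a)
E
```

```text
None t29.48 s25.05 z149.11 [ 0.02 -0.09 -0.97] w0.2690
289 220
```

View pics/w5.png

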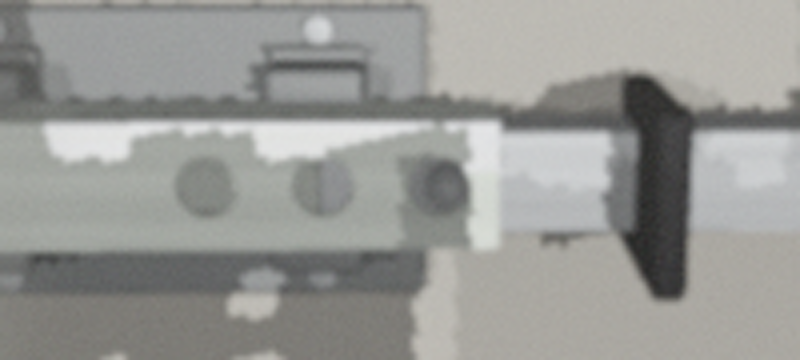

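The dark domed button now shows in the outermost hole at (443,187). The two other holes, at (205,187) and (323,187), are empty, the flange is well out, and the fingers are clear.

```bash
python3 -c "
from rig import workorder
print(workorder.job_done())"
```

```text
the job is handed in; nothing more can be done
None
```

The shorter leg's button now stands in its outermost hole, matching the longer leg. I confirmed this in a wrist-camera picture, let go, and handed the job in at about 29.5 s; the tool gave no verdict.

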